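# Weigh a thin steel test plate and load it into the UV cleaner

### The job

The thin steel test plate lies flat on the marble slab, where fingers cannot get hold of it: slide it until one end hangs over an edge of the slab and lift it off from there. Set it down centred on the small round pan of the balance and let go of it for a good two seconds while the weight settles; then take it again by the middle of its long sides, lower it by hand (do not drop it) flat into the nest of the UV cleaner's open drawer, and push the drawer fully shut. Do not let the plate fall to the bench, and leave the notebook, marker, wash bottle and beaker where they are.

Things in the scene. Friction and masses are not known exactly. Their poses are not given: they have to be found in the camera images.
- test_plate: bare steel test plate, loose, 100 mm long (its x), 60 mm wide (its y), 2 mm thick, about 95 g; origin at the centre of its underside, z up out of its face. It is too long to be gripped end to end; grip it across its 60 mm width
- plate_end_a (a point): middle of the plate's short edge at its +x end (50 mm from the centre, half way up the thickness); axes as the plate's
- plate_end_b (a point): middle of the plate's other short edge, at its -x end; axes as the plate's
- slab: white marble slab, fixed, 180 mm along its x, 150 mm along its y, top face flat, polished and 30 mm above the bench; origin at the centre of its underside. The plate starts lying wholly on it. The edges are free all round. A fingertip pressed on the plate with some 5 to 20 N drags it along; the press must stay over the slab, or the plate tips
- slab_top (a point): centre of the slab's top face, 30 mm above the bench; axes as the slab's
- balance: white laboratory balance, fixed, housing 170 mm deep (its x; the sloping panel with display and keys at -x) and 130 mm wide (its y), top of the housing 41 mm above the bench; origin at its underside. A steel disc pan stands on a thin stem above the housing
- pan_top (a point): centre of the top face of the balance pan: disc of 54 mm diameter and 4 mm thickness, top 66 mm above the bench, 25 mm above the housing; the plate is wider than the pan, so that its sides overhang it on both sides
- cleaner: low white UV cleaner, fixed: box 210 mm deep, 150 mm wide and 85 mm high; origin on the bench below the middle of its front face, x into the box, away from the drawer front. The drawer enters a slot in the front face whose roof is 52 mm above the bench
- nest (a point): centre of the nest floor in the drawer, 28 mm up; x points into the cleaner, z up. Floor 105 mm (x) by 65 mm (y) between walls 8 mm high and 4 mm thick (2.5 mm play round the plate). In the middle of both long sides walls and floor are cut away for 41 mm (floor left within 23 mm of the centre line, open down to the bench), so that fingers can lower the plate held by the middle of its long sides
- drawer_handle (a point): middle of the steel bar handle of the drawer, a level round bar 70 mm long and about 10 mm thick across the drawer (y), 36 mm above the bench, 35 mm in front of the drawer's front panel (106 mm before the nest centre); axes as the nest's. The panel's top is 52 mm above the bench
- cleaner_drawer (a joint): opening of the drawer in m: 0 is fully shut, 0.155 its stop when open; it stays where it is left and slides against about 2.5 N
- notebook: black closed notebook, 205 x 153 x 14 mm, loose on the bench near its front edge; origin at its underside; bystander
- marker: blue marker pen, 135 mm long, 12 mm thick, lying on the notebook; origin at its underside; bystander
- wash_bottle: white wash bottle with a bent spout, 184 mm high, 60 mm across, loose behind the work; origin at its underside; bystander
- beaker: glass beaker, 92 mm high, 71 mm across, loose behind the work; origin at its underside; bystander

How it is judged:
By the outcome, as a careful person would: the job done as asked, in the order asked, and still so for the second after the job is handed in, with the robot touching nothing.
It also fails if it takes over 67 s, if anything falls off the work surface, if the arm or the gripper's body presses on something with over 40 N, if the wrist force passes 120 N, or if a joint passes its speed limit or range.

### The arm

A 7-joint arm with a two-finger parallel gripper is mounted at the origin on a cart in front of the work surface, level with it; the furniture and walls round the work are solid. World frame = base frame: x ahead of the robot, y to its left, z up, the work surface at z = 0. Lengths are in m, angles in rad, forces in N, time in s.
With the tool pointing down it reaches from about 0.425 to 0.825 m from the base axis. Payload 3.6 kg.
Tool frame: the origin (TCP) lies at the very end of the fingers, on their centre line; the grasp point (between the pads) lies 19 mm behind it; z points along the fingers, y is the line along which they close (so a half turn about z gives the same grasp; the last joint's range is limited). The gripper opens to 85 mm and grips with 20 to 120 N. Pads are 22 mm wide; open, the fingers measure 114 mm over their backs; the gripper's body (76 mm by 85 mm) begins 54 mm behind the grasp point. The pads swing forward as they close: fully open they stand 13 mm farther back than shut.
Start: joints at [-1.288, 0.615, -0.013, 1.423, 0.008, 1.103, -0.04], TCP at [0.198, 0.619, 0.231] pointing down, gripper open.
Joint ranges: [-3.12, 3.12], [-0.3, 2.06], [-1.34, 1.32], [0.26, 2.42], [-1.36, 4.5], [0.01, 1.98], [-2.84, 2.84]. Speed limits (rad/s): [2.79, 2.79, 3.14, 3.14, 3.14, 3.14, 3.14].

### API

Orientations are given as a unit quaternion [x, y, z, w].
In Python, from workcell import bot, imaging gives the robot as it stands (bot), with the cameras (imaging). Calls block until the motion is done:
- bot.move_pose(position, orientation): joint-space move of the TCP to a pose.
- bot.move_straight(position, vel=0.15, orientation=None, guard=None): straight line of the TCP; orientation=None keeps the orientation; vel is the mean speed in m/s. With guard (N) it stops when the force on the tool has changed by that much, and returns True; else False.
- bot.set_joints(angles): joint-space move.
- bot.grip(opening, force=None): finger opening in m; force is the grip in N (None keeps the last); returns when the fingers have stopped.
- bot.dwell(seconds).
- bot.solve_ik(position, orientation): joint angles nearest the present ones, or None.
- bot.state(): the state.
- imaging.snapshot(name): name is "scene" or "top" or "wrist"; returns a dict with "frame" (480x640x3 uint8, red, green, blue), "fx", "fy", "cx", "cy" (pixels), "rvec" (rotation vector, rad) and "tvec" (3), from world to camera coordinates, as OpenCV has them. Camera axes: x right, y down, z forward; pixel columns grow to the right and rows downward; lengths in m; the calibration is good to about 2 mm. A picture is of the moment at which its call begins. There is no depth.
A pose or a line that the arm cannot do raises bot.PlanningError and nothing moves.
- bot.close_job(): hands the job in; it is judged then, once.
The state is a dict: "clock": time; "joints": joint angles; "qd": joint speeds; "joint_torque": joint torques, N m; "eef_pos": TCP position; "orientation": TCP orientation; "wrist_force": force on the tool from outside, world axes, zero at the start; "ft_torque": the same for the moment, N m; "width": finger opening in m; "gripper_force": force on a finger pad.
Only numpy, scipy, OpenCV 4.12 (cv2) and the standard library are available. Lean on these libraries where they do the work, as an engineer would, in place of code of your own. Each camera call takes 0.05 s, during which the arm holds its last target. There are 200 camera calls.

## Working session

There is one attempt and no reset: what is moved stays moved. The work goes in short steps, each a Python script; the robot and the scene stay as the last script left them, time stands still between calls to the robot, and variables do not carry over. Pictures are saved under pics/ and viewed, at most 10 in all, crops included, and the job is handed in when it is done.

```bash
ls; mkdir -p pics
python3 - <<'E'
from workcell import bot, imaging
import cv2,pickle
d={}
for n in("scene","top"):
    s=imaging.snapshot(n); d[n]=s; cv2.imwrite(f"pics/{n}0.png",s["frame"][:,:,::-1])
    print(n,s["fx"],s["cx"],s["cy"],s["rvec"],s["tvec"])
pickle.dump(d,open("s0.pkl","wb"))
st=bot.state();print(st["clock"],st["eef_pos"],st["orientation"],st["wrist_force"])
E
```

```text
pics
workcell.py
scene 497.4404323444575 315.190449221068 237.03636285944248 [ 2.37004655 -0.75711976  0.2920681 ] [-0.51790953  0.25801573  0.87519986]
top 440.2418527182689 322.2722351207413 241.13960521604074 [ 2.16949107 -2.16194673  0.08828707] [-0.07166694  0.55347728  0.88223384]
0.1 [0.19732283 0.61859759 0.23024489] [ 1.53755872e-01  9.88108177e-01 -1.15505460e-03 -1.69509558e-04] [-0.04597153  1.22249275 -0.73704959]
```

View pics/scene0.png

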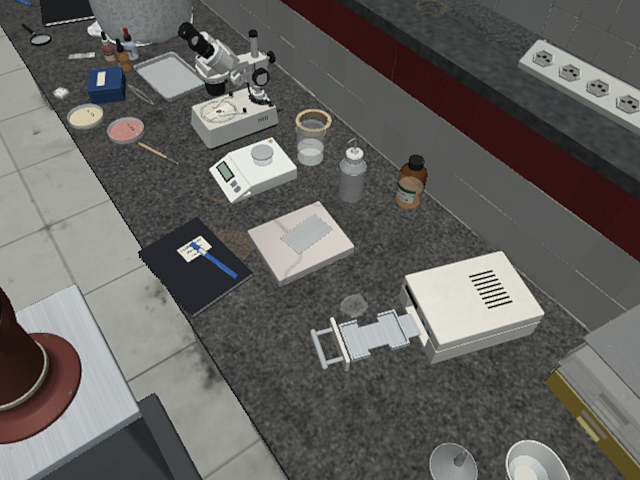

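View pics/top0.png

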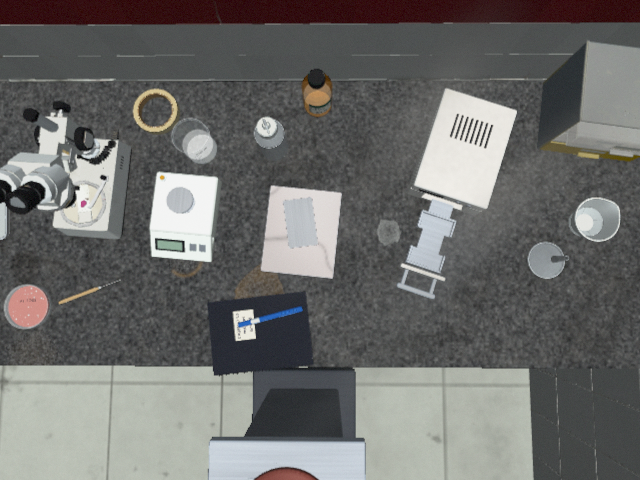

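The scene view shows the plate on the slab around (305,232), the balance pan (263,155) and the open drawer (375,335). In the top view I see the plate at about (300,222), the slab (301,232), the pan (180,200), the nest (433,237) and the handle (417,295).

```bash
cat > h.py <<'E'
from workcell import bot, imaging
import numpy as np, cv2, pickle
from scipy.spatial.transform import Rotation as R
def cam(s):
    K=np.array([[s["fx"],0,s["cx"]],[0,s["fy"],s["cy"]],[0,0,1]]);Rm=cv2.Rodrigues(np.array(s["rvec"],float))[0]
    return K,Rm,np.array(s["tvec"],float)
def at(s,px,z):   # pixels -> world at height z
    K,Rm,t=cam(s);px=np.atleast_2d(px).astype(float)
    d=np.c_[px,np.ones(len(px))]@np.linalg.inv(K).T@Rm; c=-Rm.T@t
    return c+d*((z-c[2])/d[:,2])[:,None]
def proj(s,P):
    K,_,_=cam(s);return cv2.projectPoints(np.atleast_2d(P).astype(float),np.array(s["rvec"],float),np.array(s["tvec"],float),K,None)[0][:,0]
def tri(views):   # [(snap,px),...] -> point
    A=[]
    for s,p in views:
        K,Rm,t=cam(s);M=K@np.c_[Rm,t];A+=[p[0]*M[2]-M[0],p[1]*M[2]-M[1]]
    v=np.linalg.svd(np.array(A))[2][-1];return v[:3]/v[3]
def down(yaw):    # tool down, closing axis y at angle yaw (rad) in the world
    f=(yaw+np.pi/2)/2;return [float(np.cos(f)),float(np.sin(f)),0.,0.]
def shot(n,f):
    s=imaging.snapshot(n);cv2.imwrite(f"pics/{f}.png",s["frame"][:,:,::-1]);pickle.dump(s,open(f+".pkl","wb"));return s
E
python3 - <<'E'
from h import *
d=pickle.load(open("s0.pkl","rb"));T=d["top"];S=d["scene"]
for n,p,q,z in[("slab",(301,232),(301,241),.03),("pan",(181,200),(263,155),.066),("nest",(433,237),(375,335),.028),("handle",(417,295),(320,348),.036)]:
    print(n,at(T,p,z)[0].round(3),tri([(T,p),(S,q)]).round(3))
p=bot.state()["eef_pos"]
bot.move_straight([p[0],p[1],.38],vel=.3)
for y in (0.,-.12):
  pass
bot.move_pose([.5,0.,.38],down(np.pi/2))
print(bot.state()["clock"])
s=shot("wrist","w1");print(-cam(s)[1].T@cam(s)[2],bot.state()["joints"])
E
```

```text
slab [ 0.572 -0.026  0.03 ] [ 0.578 -0.027  0.013]
pan [0.632 0.212 0.066] [0.638 0.217 0.048]
nest [ 0.563 -0.297  0.028] [ 0.562 -0.297  0.026]
handle [ 0.445 -0.261  0.036] [ 0.451 -0.263  0.044]
3.1833
[0.42851132 0.00167483 0.52319596] [-0.38725777  0.2772576   0.46591788  1.59639422 -0.12830389  1.29859718
  1.67069712]
```

View w1.

View pics/w1.png

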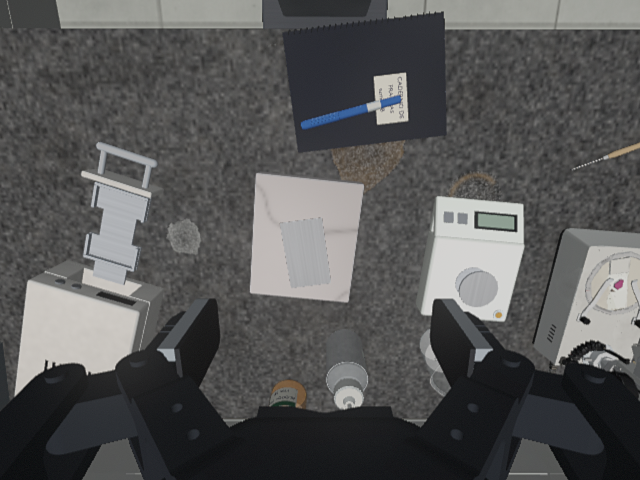

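The wrist view shows the slab with its plate (corners about 281,222 / 323,217 / 331,285 / 291,289), the drawer at the left, and the balance at the right (pan 477,286). The wash bottle is behind the slab at (348,380). I'll take closer wrist views for precision.

Run:
```python
from h import *
for n,p in[("wn",[.55,-.28,.22]),("wp",[.6,.2,.22]),("ws",[.58,-.03,.22])]:
    bot.move_pose(p,down(np.pi/2)); shot("wrist",n)
print(bot.state()["clock"])
a=[cv2.imread(f"pics/{n}.png")[:330] for n in("wn","wp","ws")]
cv2.imwrite("pics/all.png",np.vstack([np.hstack([a[0][:300,100:500],a[1][:300,200:600]]),np.hstack([a[2][:300,100:500],a[2][:300,200:600]])]))
```

```text
7.3
```

View pics/all.png

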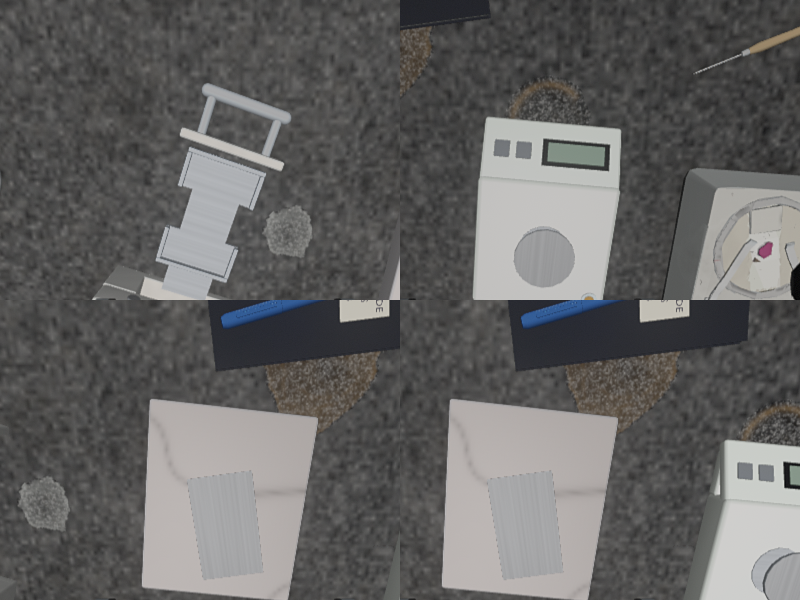

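The crops show the plate at full-frame corners (288,180), (353,171), (363,272), (303,280) in ws. The pan is at about (344,257) in wp. In wn the handle runs from (304,90) to (389,118) and the nest walls centre on about (310,215). Next I refine by segmentation and triangulate.

Run:
```python
from h import *
L=lambda n:pickle.load(open(n+".pkl","rb"))
d=L("s0");V=dict(scene=d["scene"],top=d["top"],w1=L("w1"),ws=L("ws"),wn=L("wn"),wp=L("wp"))
def blob(s,seed,f):
    im=s["frame"].astype(int);m=f(im[...,0],im[...,1],im[...,2]).astype(np.uint8)
    m=cv2.morphologyEx(m,cv2.MORPH_OPEN,np.ones((3,3),np.uint8))
    n,l,st,c=cv2.connectedComponentsWithStats(m);k=l[seed[1],seed[0]];b=(l==k).astype(np.uint8)
    cn=max(cv2.findContours(b,cv2.RETR_EXTERNAL,cv2.CHAIN_APPROX_NONE)[0],key=cv2.contourArea)
    return k,st[k],cv2.convexHull(cn)
def cen(h):
    M=cv2.moments(h);return np.array([M["m10"],M["m01"]])/M["m00"]
fp=lambda r,g,b:(b-r>-4)&(r>110)&(r<205)
cp={}
for n,sd in[("scene",(306,232)),("top",(300,222)),("w1",(306,250)),("ws",(325,225))]:
    print(n,V[n]["frame"][sd[1],sd[0]],end=" ");k,st,h=blob(V[n],sd,fp);print(k,st)
    if k: cp[n]=cen(h)
    if n in("ws","top","w1") and k:
        w=at(V[n],h[:,0]+0.0,.032)[:,:2];r=cv2.minAreaRect((w*1000).astype(np.float32));print(" rect",r)
print("plate tri",tri([(V[n],c) for n,c in cp.items()]),{n:at(V[n],c,.032)[0][:2].round(4) for n,c in cp.items()})
fs=lambda r,g,b:(r>130)
for n,sd in[("ws",(270,150)),("w1",(270,200)),("top",(275,210))]:
    k,st,h=blob(V[n],sd,fs);w=at(V[n],h[:,0],.03)[:,:2];print("slab",n,st,cv2.minAreaRect((w*1000).astype(np.float32)))
print("pan px",[V[n]["frame"][p[1],p[0]] for n,p in[("wp",(344,257)),("wp",(300,257)),("w1",(477,286)),("w1",(477,255)),("top",(180,200)),("scene",(263,155))]])
fq=lambda r,g,b:(r<185)&(r>120)
cq={}
for n,sd in[("scene",(263,152)),("top",(180,200)),("w1",(477,286)),("wp",(344,257))]:
    k,st,h=blob(V[n],sd,fq);print("pan",n,k,st)
    if k: cq[n]=cv2.fitEllipse(h)[0]
print({n:at(V[n],c,.066)[0][:2].round(4) for n,c in cq.items()})
if len(cq)>1: print(tri([(V[n],c) for n,c in cq.items()]))
h=[at(V["wn"],p,.038)[0] for p in((304,90),(389,118))];h=np.array(h);e=h[1]-h[0];print("handle",h.mean(0),np.linalg.norm(e))
ax=np.array([-e[1],e[0]])/np.linalg.norm(e[:2]);ax*=np.sign(ax[0]);print("axis",ax,h.mean(0)[:2]+.106*ax)
c=at(V["wn"],[(287,150),(366,177),(257,253),(331,281)],.036);print("nest corners",c.round(4),c.mean(0))
i=V["wn"]["frame"][60:310,180:420,::-1];i=cv2.resize(i,None,fx=2.4,fy=2.4,interpolation=cv2.INTER_CUBIC);cv2.imwrite("pics/nz.png",i)
```

```text
scene [179 181 180] 48 [ 282  215   49   38 1006]
top [189 195 199] 28 [ 283  197   35   51 1397]
 rect ((592.0160522460938, -24.012813568115234), (101.21028900146484, 61.07484436035156), 7.762877464294434)
w1 [170 170 172] 10 [ 280  218   51   70 2777]
 rect ((594.448974609375, -24.57886505126953), (100.62894439697266, 60.56867218017578), 7.930019855499268)
ws [168 168 170] 5 [ 287  171   76  109 6483]
 rect ((594.4825439453125, -24.779186248779297), (100.37498474121094, 60.30269241333008), 7.855198383331299)
plate tri [ 0.59413492 -0.02477846  0.02600092] {'scene': array([ 0.5927, -0.0295]), 'top': array([ 0.5917, -0.0238]), 'w1': array([ 0.5927, -0.0248]), 'ws': array([ 0.5918, -0.025 ])}
slab ws [  242    99   176   202 29658] ((576.1867065429688, -26.923667907714844), (148.6039276123047, 178.7767791748047), 84.2364273071289)
slab w1 [  250   173   114   129 12490] ((576.2282104492188, -26.68012237548828), (148.72714233398438, 179.60964965820312), 84.21791076660156)
slab top [ 261  185   81   94 6279] ((574.2728271484375, -26.086212158203125), (149.18118286132812, 180.08163452148438), 84.23497772216797)
pan px [array([152, 152, 153], dtype=uint8), array([195, 193, 192], dtype=uint8), array([172, 173, 174], dtype=uint8), array([212, 211, 209], dtype=uint8), array([188, 191, 198], dtype=uint8), array([178, 179, 178], dtype=uint8)]
pan scene 57 [251 145  22  16 284]
pan top 0 [     0      0    640    480 261114]
pan w1 28 [ 456  268   42   39 1262]
pan wp 13 [ 314  226   61   62 2924]
{'scene': array([0.6325, 0.2078]), 'w1': array([0.6307, 0.2119]), 'wp': array([0.6328, 0.2151])}
[0.63580903 0.21551555 0.05807982]
handle [ 0.45584453 -0.25826604  0.038     ] 0.07621264581447378
axis [ 0.95705718 -0.28989921] [ 0.55729259 -0.28899535]
nest corners [[ 0.4941 -0.3105  0.036 ]
 [ 0.5176 -0.2395  0.036 ]
 [ 0.5907 -0.3419  0.036 ]
 [ 0.6196 -0.2703  0.036 ]] [ 0.55550295 -0.29055835  0.036     ]
```

View pics/nz.png

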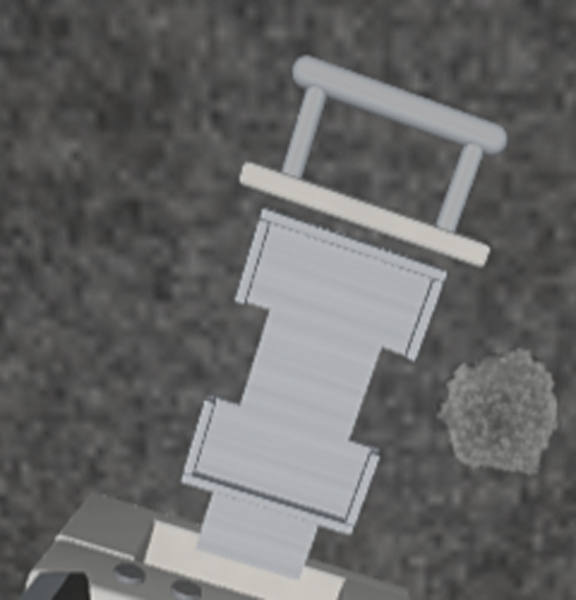

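The zoomed nest shows wall-top outer corners at about (264,211), (445,275), (185,481), (350,531) and the handle ends at (296,68), (505,140). The cutaways are clear on both sides.

Run:
```python
from h import *
from scipy.optimize import least_squares
L=lambda n:pickle.load(open(n+".pkl","rb"))
wn=L("wn");d=L("s0")
Z=lambda p:np.array(p)/2.4+[180,60]
px=np.array([Z(p) for p in[(264,211),(445,275),(185,481),(350,531),(237,300),(413,358),(205,398),(376,452),(296,70),(504,141)]])
t=np.array([[-56.5,-36.5,36],[-56.5,36.5,36],[56.5,-36.5,36],[56.5,36.5,36],[-20.5,-36.5,36],[-20.5,36.5,36],[20.5,-36.5,36],[20.5,36.5,36],[-106,-35,36],[-106,35,36]])/1000
def W(v):
    c,s=np.cos(v[2]),np.sin(v[2]);return np.c_[v[0]+c*t[:,0]-s*t[:,1],v[1]+s*t[:,0]+c*t[:,1],t[:,2]+(v[3] if len(v)>3 else 0)]
f=lambda v:(proj(wn,W(v))-px).ravel()
r=least_squares(f,[.556,-.29,-.29],loss="soft_l1");print(r.x,np.degrees(r.x[2]),f(r.x).reshape(-1,2).round(1).tolist())
r4=least_squares(f,[.556,-.29,-.29,0],loss="soft_l1");print("with z",r4.x)
print("scene handle",proj(d["scene"],W(r.x)[8:]))
print("handle tri",tri([(wn,px[8:].mean(0)),(d["scene"],(320,348))]))
w1=L("w1")
print("bottle",at(w1,[(330,345),(362,345),(348,398)],.1),at(d["top"],[(270,133),(266,127)],.12),tri([(d["top"],(266,125)),(d["scene"],(354,153))]))
```

```text
[ 0.55607664 -0.29175305 -0.32443758] -18.58890420293931 [[-0.6, -1.7], [1.1, -1.4], [-2.3, -0.3], [0.2, 1.3], [-1.1, -0.2], [0.8, 1.0], [-0.3, 0.2], [1.5, 1.4], [5.0, 0.7], [-4.8, -0.8]]
with z [ 0.5567835  -0.29188072 -0.32035722 -0.00424843]
scene handle [[322.88362766 364.59731568]
 [311.22016685 330.20341941]]
handle tri [ 0.45766495 -0.26127514  0.03625833]
bottle [[0.70151999 0.01041632 0.1       ]
 [0.70140265 0.05348195 0.1       ]
 [0.7868901  0.03650065 0.1       ]] [[0.75042642 0.02889903 0.12      ]
 [0.76215416 0.03669047 0.12      ]] [0.76589662 0.03603478 0.12234717]
```

Run:
```python
from h import *
a=np.radians(7.86);u=np.array([np.cos(a),np.sin(a)]);q=down(np.pi/2+a)
c0=np.array([.5945,-.0248]);c1=np.array([.655,-.060])
p=c0-.015*u;e=c1-.015*u
bot.grip(0,40)
bot.move_pose([*p,.06],q)
b=bot.state()["wrist_force"][2]
print("hit",bot.move_straight([*p,.02],vel=.03,guard=7))
s=bot.state();z=s["eef_pos"][2];print(s["eef_pos"],s["wrist_force"][2]-b,s["clock"])
N=5
for i in range(1,N+1):
    x=p+(e-p)*i/N
    bot.move_straight([*x,z],vel=.05)
    s=bot.state();f=s["wrist_force"]-np.array([0,0,b]);print(i,s["eef_pos"].round(4),np.round(f,1),z)
    if f[2]<6: z-=.0005
    if f[2]>16: z+=.0005
x=bot.state()["eef_pos"]
bot.move_straight([x[0],x[1],.12],vel=.15)
bot.move_pose([.58,-.06,.22],down(np.pi/2))
s=shot("wrist","ws2");print(bot.state()["clock"])
```

```text
hit True
[ 0.57942126 -0.02685908  0.03217212] 4.047351998979952 9.65
1 [ 0.5925 -0.0345  0.0322] [ 0.4 -0.2  1.1] 0.03217211962681503
2 [ 0.6041 -0.0409  0.0322] [0.4 0.3 4.5] 0.03167211962681503
3 [ 0.6162 -0.0475  0.0322] [-0.5  1.3  6.8] 0.03117211962681503
4 [ 0.6284 -0.0546  0.0322] [-0.6 -0.3  7.5] 0.03117211962681503
5 [ 0.6405 -0.0617  0.0322] [-0.7  0.8  6.5] 0.03117211962681503
13.1667
```

```bash
cat >> h.py <<'E'
def plate(s,seed,z,f=lambda r,g,b:(b-r>-4)&(r>110)&(r<215)):
    im=s["frame"].astype(int);m=f(im[...,0],im[...,1],im[...,2]).astype(np.uint8)
    m=cv2.morphologyEx(m,cv2.MORPH_OPEN,np.ones((3,3),np.uint8));l=cv2.connectedComponents(m)[1];k=l[seed[1],seed[0]]
    if k==0: return None
    h=max(cv2.findContours((l==k).astype(np.uint8),cv2.RETR_EXTERNAL,cv2.CHAIN_APPROX_NONE)[0],key=cv2.contourArea)
    return cv2.minAreaRect((at(s,h[:,0],z)[:,:2]*1000).astype(np.float32))
E
python3 - <<'E'
from h import *
s=pickle.load(open("ws2.pkl","rb"));p=proj(s,[.655,-.06,.032])[0];print(p)
for dx in(0,8):print(plate(s,(int(p[0])+dx,int(p[1])),.032))
E
```

```text
[322.78741405 287.01344479]
None
None
```

View pics/ws2.png

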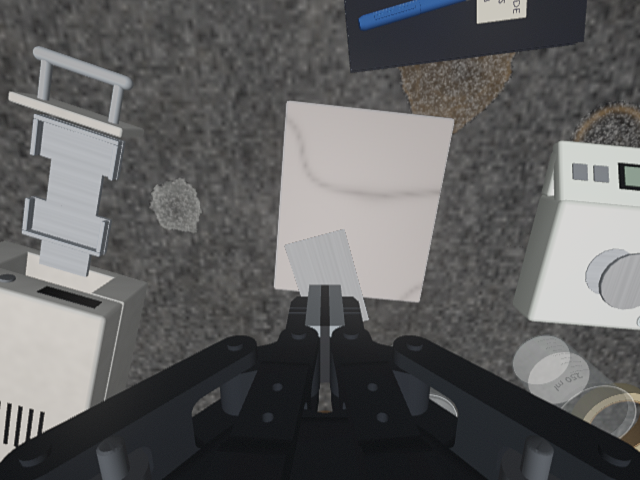

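The plate has slid and turned slightly: its near edge runs (286,244)–(344,230), its right edge reaches (368,320), and its far end overhangs the slab edge behind the fingers. I'll back off, open, and measure it.

Run:
```python
from h import *
bot.move_pose([.53,-.06,.30],down(np.pi/2+.2));bot.grip(.085)
s=shot("wrist","ws3");t=shot("top","t3")
s2=pickle.load(open("ws2.pkl","rb"));c=at(s2,[(286,244),(344,230)],.032);m=c.mean(0);e=c[1]-c[0];a=np.arctan2(-e[0],e[1]);print(m,np.linalg.norm(e),np.degrees(a),m[:2]+.05*np.array([np.cos(a),np.sin(a)]))
m=m+.05*np.array([np.cos(a),np.sin(a),0])
for v in(s,t):
    for d in(0,-.015):
        p=proj(v,[m[0]+d,m[1],.032])[0].astype(int);print(p,v["frame"][p[1],p[0]],plate(v,p,.032),plate(v,p,.032,lambda r,g,b:(b-r>-6)&(r>100)))
print(bot.state()["clock"])
p=proj(s,m)[0].astype(int);x,y=np.clip(p-[90,80],0,None);cv2.imwrite("pics/z3.png",cv2.resize(s["frame"][y:y+160,x:x+180,::-1],None,fx=3.5,fy=3.5,interpolation=cv2.INTER_CUBIC));print(x,y)
```

```text
[ 0.60300858 -0.06764143  0.032     ] 0.05746733020720365 14.145842611142896 [ 0.65149242 -0.05542188]
[307 293] [170 170 172] ((650.9552001953125, -55.189048767089844), (101.03386688232422, 60.44036865234375), 15.731128692626953) ((651.0890502929688, -55.173255920410156), (101.47775268554688, 60.650447845458984), 15.730941772460938)
[310 282] [166 166 168] ((650.9552001953125, -55.189048767089844), (101.03386688232422, 60.44036865234375), 15.731128692626953) ((651.0890502929688, -55.173255920410156), (101.47775268554688, 60.650447845458984), 15.730941772460938)
[315 193] [143  79  71] None None
[315 200] [158  94  86] None None
14.5167
217 213
```

View pics/z3.png

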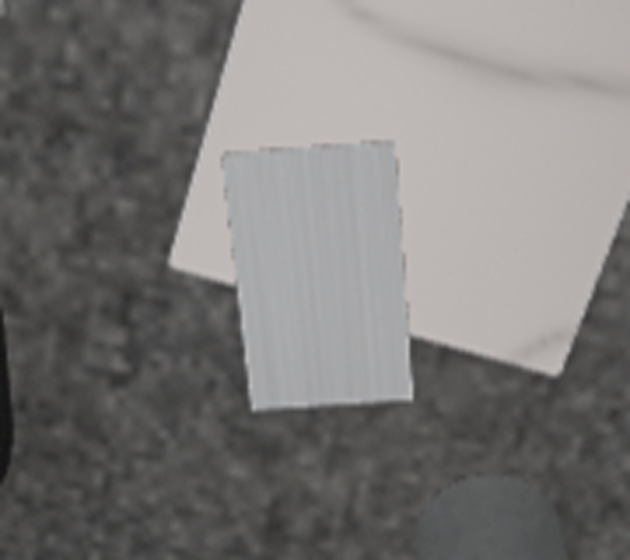

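The plate now lies at (0.651, -0.055), turned 15.7°. It overhangs the edge obliquely, about 48 mm on one side and 25 mm on the other, so an open finger would hit the slab. I'll press on the rear end and drag it sideways to square it up.

```bash
cat >> h.py <<'E'
def drag(p,e,y0,y1,N,F=9):
    bot.grip(0,40);bot.move_pose([*p,.06],down(np.pi/2+y0));b=bot.state()["wrist_force"][2]
    bot.move_straight([*p,.02],vel=.04,guard=8);z=bot.state()["eef_pos"][2]-.001
    for i in range(1,N+1):
        bot.move_straight([*(p+(e-p)*i/N),z],vel=.05,orientation=down(np.pi/2+y0+(y1-y0)*i/N))
        f=bot.state()["wrist_force"][2]-b;print(round(f,1),end=" ");z+=np.clip((f-F)*1e-4,-.0006,.0006)
    x=bot.state()["eef_pos"];bot.move_straight([x[0],x[1],.1],vel=.2)
    bot.move_pose([.53,-.06,.30],down(np.pi/2+.0))
E
python3 - <<'E'
from h import *
a=np.radians(15.7);u=np.array([np.cos(a),np.sin(a)]);c=np.array([.651,-.0552])
n=np.array([.995,-.101]);t=np.array([.101,.995])
p=c-.035*u
drag(p,p+.004*n+.026*t,a,a-.3,5,10)
bot.grip(.085);s=shot("wrist","ws4")
q=proj(s,[.64,-.045,.032])[0].astype(int);print(plate(s,q,.032),bot.state()["clock"])
E
```

```text
5.6 9.0 8.2 9.0 9.0 ((658.091796875, -45.37915802001953), (60.33529281616211, 101.03659057617188), 87.96489715576172) 20.4917
```

The plate is now square, at (0.658, -0.045) and turned -2°, with about 43 mm of overhang. Next I grip the overhanging end and carry it to a point above the pan.

Run:
```python
from h import *
a=np.radians(-2.04);u=np.array([np.cos(a),np.sin(a)]);c=np.array([.6581,-.0454]);g=c+.033*u;q=down(np.pi/2+a)
bot.move_straight([*g,.12],vel=.25,orientation=q)
print(bot.move_straight([*g,.010],vel=.1,guard=8),bot.state()["eef_pos"])
bot.grip(0.0,70);s=bot.state();print("w",s["width"],s["gripper_force"])
bot.move_straight([*g,.06],vel=.08);print(bot.state()["width"])
bot.move_straight([.60,-.04,.17],vel=.2)
bot.move_straight([.665,.215,.14],vel=.2,orientation=down(np.pi/2))
w=shot("wrist","wh");s=shot("scene","sh");shot("top","th");print(bot.state()["width"],bot.state()["clock"])
a=w["frame"][150:450,120:520,::-1];b=cv2.resize(s["frame"][80:230,180:380,::-1],None,fx=2,fy=2)
cv2.imwrite("pics/held.png",np.hstack([a,b]))
```

```text
False [ 0.69178876 -0.04679108  0.01091014]
w 0.05677206916346307 73.29482674598694
0.056588477353673984
0.05669717435095221 26.5333
```

View pics/held.png

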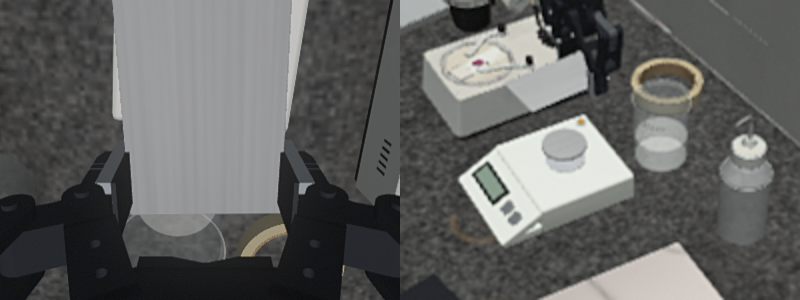

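The wrist crop shows the plate held by its end between both pads, with its far edge at about row 362. The scene crop shows the pan still empty. I'll fit the held plate's pose, including pitch, numerically.

Run:
```python
from h import *
from scipy.optimize import least_squares
w=pickle.load(open("wh.pkl","rb"));im=w["frame"].astype(int)
r,g,b=im[...,0],im[...,1],im[...,2]
m=((b-r>-4)&(r>100)&(r<215)).astype(np.uint8);m=cv2.morphologyEx(m,cv2.MORPH_OPEN,np.ones((5,5),np.uint8))
l=cv2.connectedComponents(m)[1];k=l[300,325];M=(l==k)
for y in range(60,370,25):
    x=np.where(M[y])[0];print(y,(x.min(),x.max(),len(x)) if len(x) else None,end="; ")
st=bot.state();T=st["eef_pos"];print(T)
# predicted flat plate corners: center at T-.033x, z
for z in(.155,.161,.167):
    P=[[T[0]-.033+sx*.05,T[1]+sy*.03,z] for sx,sy in((1,-1),(1,1),(-1,1),(-1,-1))];print(z,proj(w,P).round(0).tolist())
print("cam",-cam(w)[1].T@cam(w)[2],cam(w)[1][2]); s=pickle.load(open("sh.pkl","rb"));print(proj(s,P))
```

```text
60 (np.int64(241), np.int64(434), 91); 85 (np.int64(237), np.int64(434), 198); 110 (np.int64(229), np.int64(433), 204); 135 (np.int64(231), np.int64(430), 195); 160 (np.int64(233), np.int64(426), 194); 185 (np.int64(233), np.int64(422), 189); 210 (np.int64(233), np.int64(418), 186); 235 (np.int64(233), np.int64(414), 181); 260 (np.int64(232), np.int64(410), 178); 285 (np.int64(244), np.int64(404), 161); 310 (np.int64(250), np.int64(399), 150); 335 (np.int64(252), np.int64(397), 146); 360 (np.int64(250), np.int64(398), 149); [0.66519597 0.21341578 0.14048419]
0.155 [[251.0, 357.0], [396.0, 357.0], [413.0, 98.0], [234.0, 99.0]]
0.161 [[248.0, 366.0], [399.0, 366.0], [417.0, 97.0], [229.0, 97.0]]
0.167 [[245.0, 376.0], [402.0, 376.0], [422.0, 95.0], [224.0, 95.0]]
cam [0.59343495 0.21395953 0.28370395] [ 0.28183421 -0.00114596 -0.95946244]
[[283.85497497 115.06335569]
 [269.159808   101.34065987]
 [230.45181123 117.05315239]
 [244.57749834 131.71232847]]
```

Run:
```python
from h import *
w=pickle.load(open("wh.pkl","rb"));im=w["frame"].astype(int)
for y in(120,160,200,240):
    print(y,"L",[tuple(int(v) for v in im[y,x]) [0::2] for x in range(222,256,3)],"\n  R",[tuple(int(v) for v in im[y,x])[0::2] for x in range(392,436,3)])
print("col",[(y,int(im[y,330,0]),int(im[y,330,2])) for y in range(48,120,4)]);print([(y,int(im[y,330,0])) for y in range(350,376,2)])
```

```text
120 L [(76, 75), (79, 78), (80, 79), (155, 156), (153, 155), (152, 154), (154, 156), (156, 158), (156, 159), (155, 157), (155, 157), (154, 155)] 
  R [(154, 157), (153, 155), (149, 151), (151, 152), (150, 152), (149, 150), (150, 152), (163, 161), (193, 191), (193, 190), (193, 190), (193, 190), (193, 190), (173, 171), (68, 68)]
160 L [(61, 60), (67, 66), (76, 75), (77, 75), (157, 159), (154, 156), (154, 155), (154, 155), (156, 158), (157, 158), (155, 157), (154, 156)] 
  R [(155, 157), (150, 151), (152, 154), (151, 153), (149, 151), (150, 153), (139, 144), (195, 192), (194, 191), (194, 191), (190, 187), (171, 170), (63, 64), (69, 69), (68, 67)]
200 L [(81, 78), (78, 77), (75, 75), (68, 68), (177, 175), (150, 154), (154, 156), (154, 155), (154, 156), (157, 158), (156, 158), (154, 156)] 
  R [(152, 154), (152, 154), (152, 154), (150, 152), (150, 152), (151, 154), (195, 193), (194, 191), (187, 184), (167, 166), (72, 72), (85, 84), (81, 80), (77, 75), (73, 71)]
240 L [(67, 66), (69, 67), (78, 77), (72, 70), (178, 177), (194, 191), (144, 150), (155, 157), (153, 155), (153, 155), (156, 158), (156, 158)] 
  R [(151, 153), (155, 157), (151, 153), (150, 152), (154, 155), (159, 157), (184, 181), (163, 162), (67, 67), (71, 70), (79, 78), (72, 72), (68, 68), (66, 66), (63, 63)]
col [(48, 52, 52), (52, 52, 53), (56, 53, 54), (60, 53, 54), (64, 53, 54), (68, 53, 53), (72, 52, 52), (76, 191, 191), (80, 189, 188), (84, 190, 188), (88, 190, 188), (92, 191, 190), (96, 150, 153), (100, 153, 155), (104, 152, 154), (108, 152, 154), (112, 153, 154), (116, 153, 156)]
[(350, 151), (352, 151), (354, 151), (356, 152), (358, 151), (360, 151), (362, 152), (364, 131), (366, 132), (368, 133), (370, 155), (372, 103), (374, 86)]
```

The held plate is level, with its centre 34 mm behind the TCP and its underside about 18 mm above it. Now I set it on the pan.

Run:
```python
from h import *
bot.move_straight([.667,.215,.07],vel=.1);bot.dwell(.3);print(bot.state()["eef_pos"])
print(bot.move_straight([.667,.215,.0465],vel=.02,guard=2.5),bot.state()["eef_pos"],bot.state()["width"])
bot.dwell(.2);bot.grip(.085);bot.dwell(.2)
t0=bot.state()["clock"]
x=bot.state()["eef_pos"];bot.move_straight([.667,.215,.14],vel=.15)
bot.move_pose([.60,.215,.22],down(np.pi/2));w=shot("wrist","wq")
p=proj(w,[.633,.215,.068])[0].astype(int);print(p,plate(w,p,.068),plate(w,p,.068,lambda r,g,b:(b-r>0)&(r>100)))
bot.dwell(max(0,2.6-(bot.state()["clock"]-t0)));print(bot.state()["clock"])
```

```text
[0.66728241 0.21506368 0.07063061]
True [0.66684434 0.21496567 0.04782709] 0.056758464541957925
[322 259] ((602.9695434570312, 217.355224609375), (117.24140930175781, 165.98794555664062), 84.91517639160156) ((633.1292114257812, 215.46571350097656), (100.72931671142578, 60.22937774658203), 0.9231733083724976)
32.1
```

Run:
```python
from h import *
a=np.radians(.92);c=[.633,.2155]
bot.move_straight([*c,.12],vel=.2,orientation=down(np.pi/2+a))
print(bot.move_straight([*c,.0475],vel=.1,guard=6),bot.state()["eef_pos"])
bot.grip(0.,70);print(bot.state()["width"],bot.state()["gripper_force"])
bot.move_straight([*c,.16],vel=.12)
N=np.array([.5563,-.2916]);y=np.radians(-18.5)
bot.move_straight([.56,-.05,.16],vel=.25,orientation=down(np.pi/2+y/2))
bot.move_straight([*N,.11],vel=.25,orientation=down(np.pi/2+y));bot.dwell(.3)
w=shot("wrist","wd");print(bot.state()["eef_pos"],bot.state()["width"],bot.state()["clock"])
cv2.imwrite("pics/wd2.png",cv2.resize(w["frame"][60:420,120:520,::-1],None,fx=1.6,fy=1.6))
t=np.array([[-50,-30],[-50,30],[50,-30],[50,30],[-56.5,-36.5],[-56.5,36.5],[-106,-35],[-106,35]])/1000
P=N+t@np.array([[np.cos(y),np.sin(y)],[-np.sin(y),np.cos(y)]])
print(((proj(w,np.c_[P,[.129]*4+[.036]*4])-[120,60])*1.6).round(0).tolist())
```

```text
False [0.63367504 0.21545161 0.04818332]
0.05681736297582275 72.9346239566803
[ 0.55660963 -0.29085656  0.11020166] 0.05648104979256103 37.8667
[[182.0, 221.0], [456.0, 222.0], [208.0, 591.0], [432.0, 592.0], [224.0, 160.0], [421.0, 161.0], [221.0, 15.0], [423.0, 15.0]]
```

View pics/wd2.png

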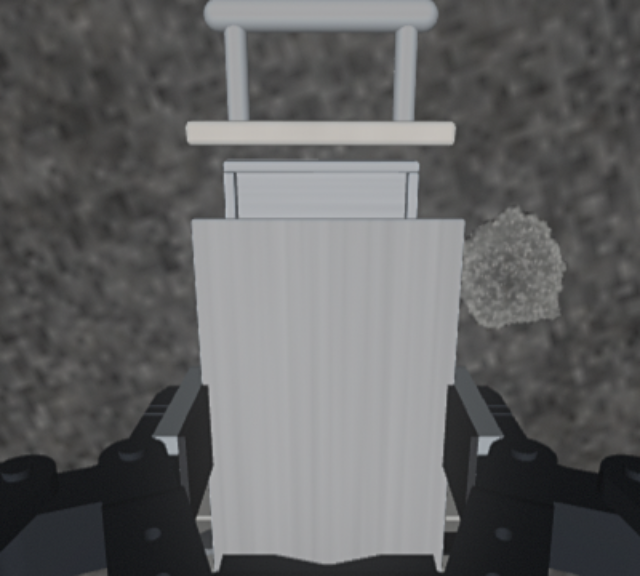

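The nest's near corners (224,162), (419,162) and the handle fall where predicted, but the plate's near edge (193–464, centre about 328) looks 1–2 mm to the right. I'll lower it to just above the nest and compare there, where parallax is small.

```bash
cat > al.py <<'E'
from h import *
N=np.array([.5563,-.2916]);y=np.radians(-18.5);v=np.array([-np.sin(y),np.cos(y)]);ux=np.array([np.cos(y),np.sin(y)])
E
python3 - <<'E'
from al import *
bot.move_straight([*N,.036],vel=.08);bot.dwell(.4)
e=bot.state()["eef_pos"];print(e,"lat",(e[:2]-N)@v,"long",(e[:2]-N)@ux,bot.state()["wrist_force"])
w=shot("wrist","we")
P=lambda l:np.array([[*(N+ux*a+v*b),z] for a,b,z in l])
l=[(-.05,-.03,.056),(-.05,.03,.056),(-.0565,-.0365,.036),(-.0565,.0365,.036),(-.0525,-.0325,.036),(-.0525,.0325,.036)]
q=proj(w,P(l));print(q.round(1).tolist())
y0=int(q[0,1]);im=w["frame"].astype(int).mean(2).astype(int)
for yy in(y0-10,y0-5,y0+15,y0+40,y0+70):
    r=im[yy,180:460];d=np.abs(np.diff(r));print(yy,[(180+int(i),int(r[i]),int(r[i+1])) for i in np.where(d>18)[0]])
c=im[y0-40:y0+25,321];print([(y0-40+i,int(k)) for i,k in enumerate(c)][::2])
cv2.imwrite("pics/we2.png",cv2.resize(w["frame"][y0-60:y0+190,180:460,::-1],None,fx=2.4,fy=2.4,interpolation=cv2.INTER_CUBIC));print(bot.state()["clock"])
E
```

```text
[ 0.5563722  -0.29159416  0.03618606] lat 2.8449190254908848e-05 long 6.66123191882679e-05 [ 0.08566451  0.50974723 -1.35661864]
[[235.9, 198.9], [408.6, 199.2], [230.3, 173.8], [414.8, 174.0], [241.1, 183.9], [404.0, 184.1]]
188 [(229, 85, 138), (230, 138, 169), (238, 156, 130), (239, 130, 76), (242, 76, 116), (243, 116, 175), (398, 172, 110), (399, 110, 81), (402, 99, 161), (411, 159, 82)]
193 [(230, 83, 168), (239, 149, 85), (243, 89, 175), (398, 172, 93), (401, 85, 114), (402, 114, 167), (411, 167, 78)]
213 [(231, 83, 156), (409, 149, 123), (410, 123, 88)]
238 [(233, 95, 175), (408, 153, 77), (440, 87, 121), (442, 121, 101), (444, 83, 64), (452, 97, 117)]
268 [(243, 75, 147), (405, 159, 80)]
[(158, 162), (160, 91), (162, 86), (164, 92), (166, 94), (168, 91), (170, 90), (172, 105), (174, 111), (176, 168), (178, 168), (180, 167), (182, 164), (184, 147), (186, 172), (188, 170), (190, 167), (192, 167), (194, 170), (196, 139), (198, 160), (200, 164), (202, 163), (204, 164), (206, 164), (208, 163), (210, 163), (212, 162), (214, 163), (216, 164), (218, 163), (220, 163), (222, 163)]
39.3917
```

View pics/we2.png

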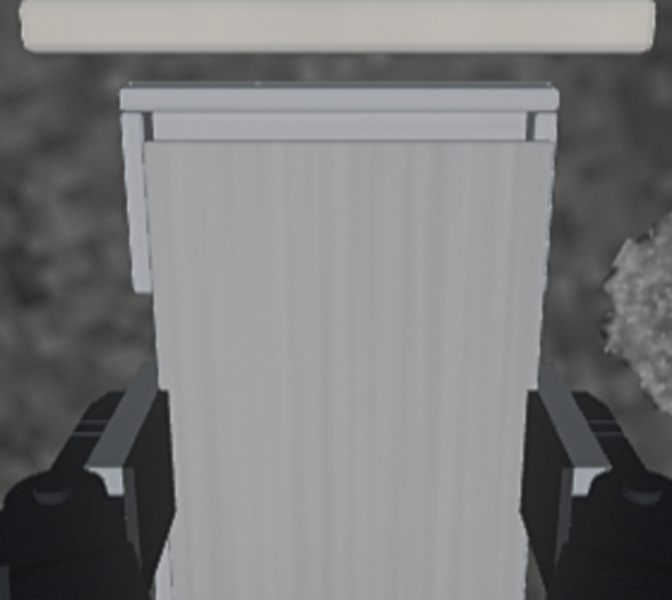

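Here the nest wall spans 230.5–411.5 (centre 321) and the plate edge 240.8–409.6 (centre 325.2). The plate is therefore about 1.5 mm too far right, so I'll correct that and lower it.

Run:
```python
from al import *
M=N-.0015*v+.0006*ux
bot.move_straight([*M,.034],vel=.03);bot.dwell(.3)
f0=bot.state()["wrist_force"]
h=bot.move_straight([*M,.0075],vel=.025,guard=3);s=bot.state();print(h,s["eef_pos"],s["wrist_force"]-f0,s["width"],s["clock"])
```

```text
True [ 0.55628498 -0.29313278  0.0111494 ] [-0.16305456  1.08902235  4.61877016] 0.056976062306133085 40.7833
```

Run:
```python
from al import *
bot.dwell(.2);s=bot.state();print(s["eef_pos"],s["wrist_force"])
x=s["eef_pos"];h=bot.move_straight([x[0],x[1],.0095],vel=.01,guard=6);s=bot.state();print(h,s["eef_pos"],s["wrist_force"],s["clock"])
bot.grip(.072);bot.dwell(.2)
w0=bot.state()["eef_pos"];bot.move_straight([w0[0],w0[1],.12],vel=.2)
bot.move_pose([.53,-.27,.22],down(np.pi/2+y));w=shot("wrist","wf")
p=proj(w,[*N,.030])[0].astype(int);print(p,plate(w,p,.030),bot.state()["clock"])
cv2.imwrite("pics/wf2.png",cv2.resize(w["frame"][p[1]-140:p[1]+120,p[0]-140:p[0]+140,::-1],None,fx=2.2,fy=2.2,interpolation=cv2.INTER_CUBIC));
im=w["frame"].astype(int).mean(2).astype(int)
for a in(-.045,-.03,.03,.045):   # cross profiles along nest y
    g=np.arange(-.040,.0401,.001);q=proj(w,np.c_[N+a*ux+g[:,None]*v,np.full(len(g),.03)]);print(a,[int(im[int(round(j)),int(round(i))]) for i,j in q])
g=np.arange(-.060,.0601,.001);q=proj(w,np.c_[N+g[:,None]*ux,np.full(len(g),.03)]);print("long",[int(im[int(round(j)),int(round(i))]) for i,j in q])
```

```text
[ 0.55633178 -0.29311945  0.01117148] [-0.04607391  0.5006445   5.32066358]
True [ 0.55682072 -0.29326819  0.0111582 ] [-0.61848471  0.03242242  2.93990755] 41.1917
[310 245] ((589.4369506835938, -302.698974609375), (167.74935913085938, 179.8957977294922), 71.57743072509766) 42.9417
-0.045 [86, 81, 102, 194, 186, 184, 92, 162, 185, 174, 173, 173, 173, 173, 176, 178, 176, 176, 175, 175, 174, 173, 173, 175, 174, 174, 173, 173, 174, 176, 177, 172, 174, 175, 172, 172, 172, 174, 176, 174, 171, 172, 173, 170, 171, 173, 174, 173, 172, 169, 174, 172, 169, 168, 172, 173, 174, 176, 172, 173, 172, 171, 173, 175, 172, 171, 170, 168, 170, 176, 183, 180, 130, 186, 185, 184, 181, 83, 77, 85, 83]
-0.03 [85, 87, 118, 188, 186, 185, 149, 117, 186, 186, 168, 174, 174, 175, 177, 177, 175, 175, 174, 176, 176, 174, 174, 175, 174, 174, 175, 174, 174, 177, 178, 174, 174, 174, 174, 173, 171, 173, 176, 175, 171, 172, 173, 170, 171, 173, 174, 174, 172, 172, 174, 172, 170, 169, 172, 174, 175, 173, 171, 173, 172, 171, 173, 175, 172, 170, 171, 169, 170, 162, 184, 182, 120, 181, 184, 185, 177, 92, 79, 82, 81]
0.03
[... 711 characters left out ...]
, 171, 170, 171, 174, 171, 172, 173, 165, 184, 182, 130, 184, 187, 187, 188, 107, 76, 79, 81]
long [130, 93, 96, 97, 98, 133, 176, 183, 184, 166, 141, 161, 172, 170, 171, 171, 171, 171, 170, 170, 171, 170, 171, 171, 171, 170, 171, 171, 172, 171, 171, 171, 172, 171, 171, 171, 171, 172, 172, 171, 172, 172, 172, 172, 172, 173, 172, 173, 173, 173, 173, 173, 173, 172, 173, 173, 173, 173, 173, 173, 173, 173, 173, 173, 173, 173, 173, 173, 173, 173, 173, 173, 173, 173, 173, 173, 173, 173, 173, 173, 172, 173, 172, 172, 173, 172, 172, 172, 173, 172, 172, 172, 171, 172, 172, 171, 172, 171, 171, 170, 170, 170, 170, 171, 170, 170, 170, 170, 170, 172, 178, 182, 171, 171, 127, 101, 116, 171, 183, 182, 182]
```

The brightness profiles across the nest (wall, gap, floor, plate, floor, gap, wall) show the plate flat between the walls with a little floor showing on both sides. Now I push the drawer shut.

Run:
```python
from al import *
q=down(np.pi/2+y);S=N-.140*ux
bot.grip(0,40);bot.move_pose([*S,.12],q);bot.move_straight([*S,.022],vel=.15)
pr=lambda h:(print(h,"travel",((bot.state()["eef_pos"][:2]-N)@ux).round(4),bot.state()["wrist_force"].round(1),round(bot.state()["clock"],1)))
h=bot.move_straight([*(N-.124*ux),.022],vel=.04,guard=9);pr(h)
h=bot.move_straight([*(N+.030*ux),.022],vel=.07,guard=9);pr(h)
h=bot.move_straight([*(N+.048*ux),.022],vel=.02,guard=16);pr(h)
```

```text
False travel -0.1239 [ 0.1 -0.1  0.3] 45.6
True travel 0.0247 [-0.   0.3  0.4] 47.6
True travel 0.0245 [-0.  -0.1  0.9] 48.2
```

Run:
```python
from al import *
e=bot.state()["eef_pos"]
bot.move_straight([*(e[:2]-.03*ux),.022],vel=.1);bot.move_straight([*(N-.0*ux),.2],vel=.25)
w=shot("wrist","wc");t=shot("top","tc");print(bot.state()["clock"])
for s,nm in((w,"w"),(t,"t")):
  im=s["frame"].astype(int).mean(2).astype(int)
  for lat in(-.045,0,.045):
    g=np.arange(.02,.13,.002);q=proj(s,np.c_[N+g[:,None]*ux+lat*v,np.full(len(g),.052)]).round().astype(int)
    print(nm,lat,[int(im[j,i]) if 0<=j<480 and 0<=i<640 else -1 for i,j in q])
# earlier front face, drawer open
w=pickle.load(open("wf.pkl","rb"));im=w["frame"].astype(int).mean(2).astype(int)
for lat in(-.05,.05):
  for z in(0,.085):
    g=np.arange(.05,.13,.002);q=proj(w,np.c_[N+g[:,None]*ux+lat*v,np.full(len(g),z)]).round().astype(int)
    print("open",lat,z,[int(im[j,i]) if 0<=j<480 and 0<=i<640 else -1 for i,j in q])
```

```text
49.6083
w -0.045 [86, 95, 101, 89, 77, 95, 99, 98, 102, 102, 101, 104, 108, 112, 115, 105, 109, 120, 110, 99, 94, 93, 90, 123, 128, 128, 124, 129, 174, 221, 221, 222, 152, 168, 152, 85, 78, 78, 142, 155, 137, 137, 182, 100, 36, 41, 41, 41, 39, 41, 41, 41, 39, 35, 37]
w 0 [101, 96, 94, 90, 89, 115, 174, 197, 201, 200, 188, 96, 102, 100, 94, 48, 42, 42, 41, 39, 42, 43, 42, 43, 42, 41, 42, 44, 42, 41, 41, 41, 42, 40, 47, 79, 77, 77, 77, 77, 79, 79, 80, 79, 79, 78, 79, 79, 78, 78, 79, 77, 77, 79, 79]
w 0.045 [97, 85, 87, 88, 90, 95, 102, 101, 102, 105, 99, 98, 98, 104, 111, 114, 109, 102, 97, 100, 95, 91, 102, 124, 124, 125, 126, 127, 167, 216, 213, 190, 127, 196, 152, 100, 35, 35, 33, 73, 114, 62, 38, 41, 41, 41, 41, 40, 41, 41, 40, 40, 40, 36, 37]
t -0.045 [79, 79, 79, 77, 79, 81, 78, 80, 78, 80, 81, 78, 81, 78, 77, 77, 77, 79, 77, 74, 77, 77, 73, 72, 71, 71, 71, 71, 66, 65, 67, 66, 65, 89, 69, 65, 61, 59, 58, 64, 68, 65, 75, 79, 75, 75, 77, 74, 77, 88, 203, 217, 241, 242, 241]
t 0 [77, 84, 79, 78, 64, 44, 41, 40, 53, 99, 117, 107, 126, 104, 70, 54, 54, 80, 94, 96, 94, 95, 100, 113, 10
[... 518 characters left out ...]
2, 112, 112, 113, 111, 109, 106, 104, 97, 97, 97, 98, 97, 109, 113, 94, 80, 78]
open -0.05 0.085 [109, 112, 111, 111, 113, 113, 115, 113, 147, 140, 109, 112, 114, 115, 117, 119, 119, 147, 193, 199, 202, 202, 201, 201, 200, 200, 200, 199, 200, 201, 201, 201, 201, 201, 201, 201, 201, 201, 201, 202]
open 0.05 0 [91, 86, 81, 82, 86, 88, 88, 91, 94, 95, 91, 90, 89, 82, 79, 82, 85, 85, 86, 99, 108, 117, 111, 109, 111, 112, 113, 114, 113, 113, 113, 115, 115, 117, 149, 144, 116, 87, 57, 55]
open 0.05 0.085 [112, 112, 112, 112, 114, 114, 116, 114, 147, 141, 115, 53, 51, 52, 58, 115, 121, 148, 194, 201, 204, 203, 203, 202, 201, 200, 200, 200, 201, 200, 201, 202, 202, 201, 201, 200, 199, 200, 201, 200]
```

Run:
```python
from al import *
q=down(np.pi/2+y);S=N-.01*ux
bot.move_straight([*S,.12],vel=.25,orientation=q);bot.move_straight([*S,.022],vel=.15)
pr=lambda h:(print(h,"travel",((bot.state()["eef_pos"][:2]-N)@ux).round(4),bot.state()["wrist_force"].round(1),round(bot.state()["clock"],1)))
for k in(.022,.0255,.027,.029,.031):
    h=bot.move_straight([*(N+k*ux),.022],vel=.03,guard=28);bot.dwell(.15);pr(h)
    if h: break
```

```text
False travel 0.0218 [0.6 0.  0.8] 52.2
False travel 0.0253 [-1.5 -0.4 -0. ] 52.7
False travel 0.0253 [-4.7  2.   3.9] 53.1
False travel 0.0254 [-7.2  2.4  5.9] 53.5
False travel 0.0254 [-11.    4.1   8.1] 53.9
```

The handle holds firm at the same place while the push rises to over 11 N, well above the 2.5 N slide friction, so the drawer is shut. I'll retreat and hand the job in.

Run:
```python
from al import *
bot.move_straight([*(N-.02*ux),.022],vel=.1);bot.move_straight([*(N-.02*ux),.2],vel=.25);bot.dwell(.2)
print(bot.state()["clock"]);print(bot.close_job())
```

```text
55.5833
the job is handed in; nothing more can be done
None
```

The plate was weighed on the pan and lowered by hand into the nest, and the drawer was pushed shut to a firm stop; I handed the job in at 55.6 s of the 67 s allowed, with no verdict shown.

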